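Seat the stage plate of a dissecting microscope and clip it down

ROBOT

A 7-joint arm with a two-finger parallel gripper is mounted at the origin on a cart in front of the work surface, level with it; the furniture and walls round the work are solid. World frame = base frame: x ahead of the robot, y to its left, z up, the work surface at z = 0. Lengths are in m, angles in rad, forces in N, time in s.
With the tool pointing down it reaches from about 0.4 to 0.9 m from the base axis. Payload 5.5 kg.
Tool frame: the origin (TCP) lies on the front face of the gripper's body, between the roots of the fingers; the fingertips stand 73 mm ahead of it and the grasp point (between the pads) lies ahead of it (bot.hold_point_z is the x of the grasp point in the tool frame, in m); x points along the fingers, y is the direction in which the jaws open and shut, and the axes are right-handed (so a half turn about x gives the same grasp; the last joint's range is limited). The gripper opens to 85 mm and grips with 20 to 120 N. Pads are 22 mm wide; open, the fingers measure 114 mm over their backs; the gripper's body (76 mm by 85 mm) begins 54 mm behind the grasp point. The pads swing forward as they close: fully open they stand 13 mm farther back than shut.
Start: joints at [-0.972, 0.501, -0.427, 1.55, 0.221, 1.138, -0.21], TCP at [0.214, 0.614, 0.304] pointing down, gripper open.
Joint ranges: [-2.88, 2.88], [-0.31, 2.03], [-1.54, 1.56], [0.2, 2.42], [-1.41, 4.55], [0.19, 2.02], [-2.57, 2.57]. Speed limits (rad/s): [2.57, 2.57, 3.14, 3.14, 3.14, 3.14, 3.14].

INTERFACE

Orientations are given as a rotation vector (axis times angle).
In Python, from rig import bot gives the robot as it stands. The module is installed in compiled form; this text tells all that it offers.
- The arm moves only by the tool apply_moves, never from a script. Its argument "targets" is a list of rows, each an object with "delta_pos": the shift along the world's x, y, z in cm, a list of three; "rot": the turn, a rotation vector about the world's x, y, z in rad, a list of three. In form: [{"delta_pos": [dx, dy, dz], "rot": [ax, ay, az]}, ...]. A call has exactly 5 rows; each row shifts and turns the commanded pose from where the row before left it; what a row does not reach is not made up. A row lasts 1/12 s, in which the tool goes at most 41.7 mm and 7.16 degrees, less where a joint would pass 70% of its speed; a pose out of reach is approached as far as the arm can. A call is refused whole if a number of a shift passes 4.17 or a number of a turn 0.125, either way. A call with a gripper value outside its range is refused whole. "gripper" is the gripper's target within -1 to 1 (fully open at 1, half-way at 0, shut at -1), set as the call begins (left out, the last holds). The fingers move at their own pace and stop on an object; the grip force is fixed at half the most. Time passes only in rows, so rows that do not move let the fingers close, or fill a call up. It gives the time, the measured TCP pose, the force and the opening at its end, in the units of the state.
- bot.get_obs(): the state, without advancing time (a new reading comes with each control period).
- bot.camera(name): name is "side" or "top" or "wrist"; returns a dict with "image" (400x640x3 uint8, red, green, blue), "mtx" (3x3 intrinsics, pixels), "D" ([k1, k2, p1, p2, k3] as OpenCV has them; the pictures are not rectified), "rvec" (rotation vector, rad) and "tvec" (3), from world to camera coordinates, as OpenCV has them. Camera axes: x right, y down, z forward; pixel columns grow to the right and rows downward; lengths in m; the calibration is good to about 2 mm. A picture is of the moment at which its call begins. There is no depth.
- bot.hand_in(): hands the job in, once; it reports no verdict.
Trained networks look in the newest picture that a camera, given by its name, has taken for a name from the list of things; names that differ only in an ending like _2 or _b are one class to them, and where a whole thing is asked for, a point or a joint stands for the part that bears it (a point fixed in the world has none). Each returns a list of dicts, best first, with "p" (0 to 1); they miss things now and then, are a little off and sometimes report something else, mostly with a low value. They report only what shows in the picture. A call takes as long as a camera call. They do not tell look-alikes from the thing itself.
- bot.cut_out(camera, query): "pixels" (400x640 bool, what is visible of it) and "location" ([column, row] in pixels, amid what is visible of it).
- bot.place_of(camera, query): "location" ([column, row] in pixels: a listed point, or the origin of a listed thing).
The state is a dict: "t": time; "q": joint angles; "joint_velocities": joint speeds; "effort": joint torques, N m; "tcp_pos": TCP position; "tcp_rot": TCP orientation; "wrist_force": force on the tool from outside, world axes, zero at the start; "ft_torque": the same for the moment, N m; "finger_gap": opening from 0.0 (shut) to 1.0 (fully open).
Only numpy, scipy, OpenCV 4.12 (cv2) and the standard library are available. Lean on these libraries where they do the work, as an engineer would, in place of code of your own. Each camera call takes 0.05 s, during which the arm holds its last target.

TASK

The round white stage plate of the dissecting microscope is lying loose on the deck of its grey base. Nudge it along with your fingertips, without picking it up, until it drops home into its round recess and lies flush with the deck; then push each of the two spring clips round on its pivot until it lies well over the plate. Leave the other things round the base where they are.

Things in the scene. Friction and masses are not known exactly. Their poses are not given: they have to be found in the camera images.
- stage_base: Fixed grey microscope base, 45 mm high, 258 x 208 mm at the foot, column off. Origin on the worktop below the recess centre; +x to its rear, +y left, z up. Its flat deck reaches 115 mm to the front (-x), 135 mm to the rear, 100 mm to each side. At x = 102 mm stands the empty column socket, 42 mm across, 26 mm above the deck, its clamp screw pointing to -y.
- recess_floor (a point): Centre of the floor of the round recess in the deck: 63 mm across, floor flat and 8 mm below the deck, 1.5 mm bevel at the mouth. Axes as the base.
- stage_plate: Loose round stage plate of white opal plastic, 60 mm across, 8 mm thick, about 55 g, lying flat on the deck in front of the recess, perhaps overhanging it. Origin at the centre of its underside, z up. In the recess its top is flush with the deck.
- clip_left (a joint): Swing of the left (+y) clip, rad; grows as it turns anticlockwise seen from above. Starts at 0 to 0.2, pointing to the front left, clear of the recess; at 1.66 it points at the recess centre; stop at 1.76. It stays where it is left; about 0.5 N at its end moves it.
- clip_left_pivot (a point): Pivot of the left clip, at deck height, 36 mm behind and 58 mm left of the recess centre. The clip is a stiff steel strip 9 mm wide, 1.5 to 7 mm above the deck, that runs 46 mm out from the pivot to its heel; there its tip bends up, ending 57 mm out and 18 mm above the deck. Pivot screw 13 mm across, 11 mm high.
- clip_left_heel (a point): Heel of the left clip: underside of the strip, 46 mm from the pivot, where the bent-up tip begins.
- clip_right (a joint): Swing of the right (-y) clip, mirror image of the left one: 0 to 0.2 at the start, pointing to the front right, 1.66 towards the centre of the recess, stop at 1.76. It grows as the clip turns clockwise seen from above.
- clip_right_pivot (a point): Pivot of the right clip, at deck height, 36 mm behind and 58 mm right of the recess centre; same strip as the left.
- clip_right_heel (a point): Heel of the right clip, as on the left.
- tweezers_0: Steel tweezers, 118 mm long, 10 mm high, loose on the worktop to the right of the base; to be left alone. Origin at the centre of the underside.
- needle_0: Dissecting needle with black handle, 140 mm long, 8 mm thick, loose on the worktop to the left of the base; to be left alone. Origin at the centre of the underside.
- dropper_bottle_1: Dropper bottle, 34 mm across, 95 mm high, loose on the worktop at the right rear of the base; to be left alone. Origin at the centre of the underside.
- petri_clean_1: Empty clear petri dish, 55 mm across, 15 mm high, loose on the worktop at the left rear of the base; to be left alone. Origin at the centre of the underside.
There are look-alikes about, which are no part of the job. There is more than one size of the stage_plate; the job needs the middle-sized.

How it is judged:
On the way, in this order (a step that is already met when the one before it is completed fails the run):
1. the plate has dropped home into the recess (horizontal distance between stage_plate and recess_floor below 0.004 m and z of stage_plate in the frame of recess_floor below 0.002 m and angle between stage_plate's own z axis and vertical below 0.05 rad), for 0.2 s.
2. both clips lie over the plate, heel inside its edge (horizontal distance between each of clip_left_heel, clip_right_heel and stage_plate below 0.03 m), for 0.2 s.
At the end, for the whole second after the job is handed in: The plate lies flat and still on the floor of the recess (within 4 mm of its centre, 2 mm in height, 0.05 rad), and the heel of each clip is over the plate (within 30 mm of its centre) (all of step 1 and all of step 2 and linear speed of stage_plate below 0.02 m/s); the robot touches nothing.
It fails at once if the plate is lifted more than 8 mm off the deck (z of stage_plate in the frame of recess_floor above 0.016 m).
It fails at once if the plate is tipped up or turned over (angle between stage_plate's own z axis and vertical above 0.4 rad).
It fails at once if something else round the base is moved by more than 20 mm or tipped over (distance of any of tweezers_0, needle_0, dropper_bottle_1, petri_clean_1 from where it was at the start of the episode above 0.02 m or angle between dropper_bottle_1's own z axis and vertical above 0.5 rad).
It also fails if it takes over 54 s, if anything falls off the work surface, if the arm or the gripper's body presses on something with over 40 N, if the wrist force passes 120 N, or if a joint passes its speed limit or range.

## Working session

There is one attempt and no reset: what is moved stays moved. The work goes in short steps, Python scripts to look and compute and a tool call to move; the robot and the scene stay as the last step left them, time stands still between calls to the robot, and variables do not carry over. Pictures are saved under pics/ and viewed, and the job is handed in when it is done.

Besides the shell and the picture viewer there is one more tool, called after ">>>" by a JSON object that holds its "op" and its "data", one argument or row to a line. apply_moves: Moves the arm, as the interface text tells. Its arguments: {"type":"object","properties":{"targets":{"type":"array"},"gripper":{"type":"number"}},"required":["targets"]}

```bash
mkdir -p pics; python3 - <<'E'
from rig import bot
import cv2
o=bot.get_obs(); print(o, bot.hold_point_z)
for c in ["top","side"]:
    r=bot.camera(c); cv2.imwrite(f"pics/{c}0.png",r["image"][:,:,::-1])
    print(c,r["mtx"],r["D"],r["rvec"],r["tvec"])
    for q in ["stage_base","stage_plate","recess_floor","clip_left_pivot","clip_right_pivot","clip_left_heel","clip_right_heel","tweezers_0","needle_0","dropper_bottle_1","petri_clean_1"]:
        print(q,[(round(d["p"],2),[round(float(v)) for v in d["location"]]) for d in bot.place_of(c,q)])
E
```

```text
{'t': 0.0, 'q': array([-0.97180346,  0.50185965, -0.42675679,  1.55146549,  0.22077721,
        1.13831155, -0.21028486]), 'joint_velocities': array([ 0.00107843, -0.00159736, -0.00131558, -0.000589  , -0.00052226,
       -0.00038729, -0.0001228 ]), 'effort': array([ 6.58109166e-04, -5.69521451e+01, -5.81559509e+00, -2.80937648e+01,
        1.07003638e-02,  1.21250804e-02,  2.09162334e-05]), 'tcp_pos': array([0.21406071, 0.61314259, 0.30284233]), 'tcp_rot': array([ 0.26195472,  1.55509154, -0.265036  ]), 'wrist_force': array([-0.48113433, -0.27335725,  0.64872511]), 'ft_torque': array([-0.01827771,  0.0102262 , -0.01681715]), 'finger_gap': 1.000045242727505} 0.0539
top [[456.61966981   0.         316.99984282]
 [  0.         456.61966981 200.20910312]
 [  0.           0.           1.        ]] [0.01009383 0.         0.         0.         0.        ] [ 2.10734925 -2.16964225  0.18398884] [-0.0422049   0.55603099  1.11516365]
stage_base [(0.91, [334, 194])]
stage_plate [(0.77, [340, 210]), (0.71, [417, 246]), (0.63, [338, 276]), (0.51, [308, 199]), (0.4, [397, 179])]
recess_floor [(0.8
[... 365 characters left out ...]
78089504 207.6015749 ]
 [  0.           0.           1.        ]] [0.00320224 0.         0.         0.         0.        ] [ 2.19930225 -0.33136601  0.18847786] [-0.53476291  0.12079693  0.80626312]
stage_base [(0.89, [337, 245]), (0.21, [343, 230])]
stage_plate [(0.86, [305, 332]), (0.76, [247, 262]), (0.63, [317, 238])]
recess_floor [(0.83, [341, 232]), (0.59, [420, 261])]
clip_left_pivot [(0.58, [292, 214]), (0.57, [334, 214])]
clip_right_pivot [(0.45, [375, 238]), (0.36, [317, 236])]
clip_left_heel [(0.46, [318, 214])]
clip_right_heel [(0.48, [368, 250])]
tweezers_0 [(0.81, [382, 293])]
needle_0 [(0.64, [294, 212])]
dropper_bottle_1 [(0.97, [418, 261])]
petri_clean_1 [(0.49, [330, 200])]
```

```bash
python3 - <<'E'
import cv2
a=cv2.imread("pics/top0.png")[80:320,200:500]; cv2.imwrite("pics/top0z.png",cv2.resize(a,None,fx=2.5,fy=2.5,interpolation=cv2.INTER_CUBIC))
a=cv2.imread("pics/side0.png")[150:380,200:480]; cv2.imwrite("pics/side0z.png",cv2.resize(a,None,fx=2.6,fy=2.6,interpolation=cv2.INTER_CUBIC))
E
```

```text
(no output)
```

View pics/top0z.png

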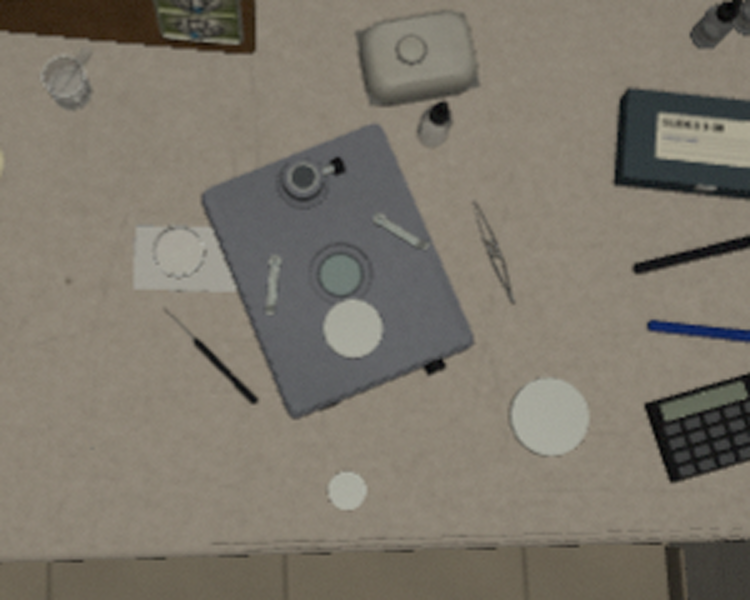

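View pics/side0z.png

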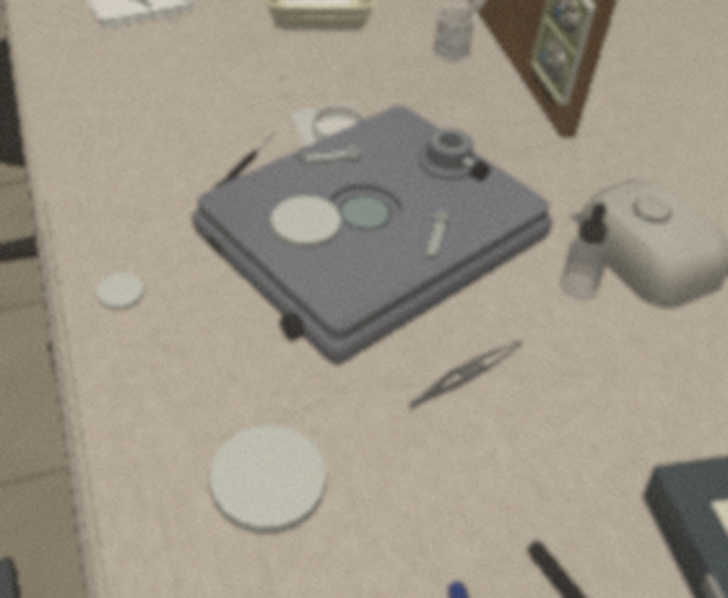

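```bash
cat > h.py <<'E'
import numpy as np, cv2
from rig import bot
from scipy.optimize import least_squares
def proj(r,P): return cv2.projectPoints(np.array(P,float).reshape(-1,1,3),r["rvec"],r["tvec"],r["mtx"],r["D"])[0].reshape(-1,2)
def back(r,px,z):
    u=cv2.undistortPoints(np.array(px,float).reshape(-1,1,2),r["mtx"],r["D"]).reshape(-1,2)
    R=cv2.Rodrigues(r["rvec"])[0]; t=np.array(r["tvec"]).ravel(); C=-R.T@t
    d=np.c_[u,np.ones(len(u))]@R; s=(z-C[2])/d[:,2]; return C+d*s[:,None]
def b2w(B,P):
    x,y,a=B; P=np.array(P,float).reshape(-1,3); c,s=np.cos(a),np.sin(a)
    return np.c_[x+c*P[:,0]-s*P[:,1], y+s*P[:,0]+c*P[:,1], P[:,2]]
def zoom(c,name,box,f):
    r=bot.camera(c); x0,y0,x1,y1=box
    a=r["image"][y0:y1,x0:x1,::-1]; cv2.imwrite("pics/"+name,cv2.resize(a,None,fx=f,fy=f,interpolation=cv2.INTER_CUBIC)); return r
E
python3 - <<'E'
from h import *
T=bot.camera("top"); S=bot.camera("side")
for n,r in (("top",T),("side",S)):
    R=cv2.Rodrigues(r["rvec"])[0]; print(n,"C",-R.T@np.array(r["tvec"]).ravel())
tp=lambda p:(np.array(p)/2.5+[200,80]); sp=lambda p:(np.array(p)/2.6+[200,150])
print("corners",back(T,tp([[203,193],[378,127],[473,343],[293,417]]),.045))
mod=[[-0.0,0,.037],[.102,0,.071],[-.0,0,.045]]
tobs=tp([[340,274],[303,179],[341,272]])
sobs=sp([[364,212],[450,140],[365,207]])
# pivots
piv=[[.036,.058,.05],[.036,-.058,.05]]
tpv=tp([[275,260],[380,217]]); spv=sp([[354,153],[440,216]])
M=np.array(mod+piv); to=np.vstack([tobs,tpv]); so=np.vstack([sobs,spv])
f=lambda B:np.r_[(proj(T,b2w(B,M))-to).ravel(),(proj(S,b2w(B,M))-so).ravel()]
q=least_squares(f,[.6,0,.3],loss="soft_l1"); print(q.x); print(f(q.x).reshape(2,-1,2).round(1))
B=q.x
# plate via masks
for n,r,z in (("top",T,.051),("side",S,.051)):
    for d in bot.cut_out(n,"stage_plate")[:5]:
        m=d["pixels"]; print(n,round(d["p"],2),d["location"],m.sum(), back(r,[d["location"]],z)[0].round(4))
    for q_ in ["stage_base"]:
        d=bot.cut_out(n,q_)[0]; np.save(f"m_{n}.npy",d["pixels"])
# HSV-ish centroid of plate
E
```

```text
top C [ 0.36438688 -0.04749663  1.19143106]
side C [ 0.32731677 -0.70264332  0.59142166]
corners [[ 0.67001565  0.03076635  0.045     ]
 [ 0.73582185 -0.1530821   0.045     ]
 [ 0.50591069 -0.23974817  0.045     ]
 [ 0.43657668 -0.05540358  0.045     ]]
[ 0.58267792 -0.10847835  0.36312264]
[[[ 0.1 -0.1]
  [-0.1 -1.2]
  [-0.1  0.1]
  [-0.1  0.2]
  [-0.3  0.5]]

 [[ 0.1  0.1]
  [-0.1  0. ]
  [-0.1 -0.6]
  [-0.4  0.4]
  [ 0.5  1.3]]]
top 0.93 [417.7, 246.0] 808 [ 0.4309 -0.3057  0.051 ]
top 0.83 [341.3, 210.7] 436 [ 0.5252 -0.1188  0.051 ]
top 0.67 [336.4, 277.1] 190 [ 0.3605 -0.1004  0.051 ]
side 0.69 [317.5, 235.0] 425 [ 0.5242 -0.1199  0.051 ]
side 0.68 [304.5, 333.9] 1517 [ 0.4273 -0.3516  0.051 ]
side 0.46 [244.9, 260.2] 195 [ 0.3589 -0.1517  0.051 ]
```

```bash
cat >> h.py <<'E'
from scipy.spatial.transform import Rotation as Ro
def tool():
    o=bot.get_obs(); R=Ro.from_rotvec(o["tcp_rot"]).as_matrix(); ya=np.arctan2(R[1,1],R[0,1])
    print("t",round(o["t"],2),"tcp",o["tcp_pos"].round(4),"x",R[:,0].round(3),"yaw(y)",round(ya,3),"F",o["wrist_force"].round(1),"gap",round(o["finger_gap"],3)); return o,R,ya
E
python3 - <<'E'
from h import *
o,R,ya=tool(); w=.187+np.pi/2
d=(w-ya+np.pi/2)%np.pi-np.pi/2; print("turn z",d, "q7",o["q"][6])
print("to", (np.array([.473,-.129,.16])-o["tcp_pos"])*100)
E
```

```text
t 1.5 tcp [0.2142 0.6137 0.3039] x [-0.  0. -1.] yaw(y) 1.235 F [ 0.9 -0.1 -0.7] gap 1.002
turn z 0.5227494373879598 q7 -0.210285489449867
to [ 25.88487029 -74.27098234 -14.39056123]
```

>>> {"op": "apply_moves", "data": {
  "targets": [
    {"delta_pos": [2, -3, 0], "rot": [0, 0, 0.04]},
    {"delta_pos": [2, -3, 0], "rot": [0, 0, 0.04]},
    {"delta_pos": [2, -3, 0], "rot": [0, 0, 0.04]},
    {"delta_pos": [2, -3, 0], "rot": [0, 0, 0.04]},
    {"delta_pos": [2, -3, 0], "rot": [0, 0, 0.04]}
  ],
  "gripper": -0.3
}}

```text
t: 1.92
tcp_pos: [0.3148, 0.4623, 0.304]
tcp_rot: [0.105, 1.568, -0.105]
wrist_force: [1.0, 0.3, 0.2]
finger_gap: 0.349
```

>>> {"op": "apply_moves", "data": {
  "targets": [
    {"delta_pos": [2, -3, 0], "rot": [0, 0, 0.04]},
    {"delta_pos": [2, -3, 0], "rot": [0, 0, 0.04]},
    {"delta_pos": [2, -3, 0], "rot": [0, 0, 0.04]},
    {"delta_pos": [2, -3, 0], "rot": [0, 0, 0.04]},
    {"delta_pos": [2, -3, 0], "rot": [0, 0, 0.04]}
  ]
}}

```text
t: 2.33
tcp_pos: [0.4149, 0.3121, 0.3042]
tcp_rot: [-0.052, 1.57, 0.052]
wrist_force: [0.7, 0.6, 0.6]
finger_gap: 0.349
```

>>> {"op": "apply_moves", "data": {
  "targets": [
    {"delta_pos": [0.4, -3, -0.8], "rot": [0, 0, 0.04]},
    {"delta_pos": [0.4, -3, -0.8], "rot": [0, 0, 0.04]},
    {"delta_pos": [0.4, -3, -0.8], "rot": [0, 0, 0.04]},
    {"delta_pos": [0.4, -3, -0.8], "rot": [0, 0, 0]},
    {"delta_pos": [0.4, -3, -0.8], "rot": [0, 0, 0]}
  ]
}}

```text
t: 2.75
tcp_pos: [0.4343, 0.1623, 0.2639]
tcp_rot: [-0.145, 1.565, 0.145]
wrist_force: [-0.1, 0.6, -0.1]
finger_gap: 0.351
```

>>> {"op": "apply_moves", "data": {
  "targets": [
    {"delta_pos": [0.4, -3, -0.8], "rot": [0, 0, 0]},
    {"delta_pos": [0.4, -3, -0.8], "rot": [0, 0, 0]},
    {"delta_pos": [0.4, -3, -0.8], "rot": [0, 0, 0]},
    {"delta_pos": [0.4, -3, -0.8], "rot": [0, 0, 0]},
    {"delta_pos": [0.4, -3, -0.8], "rot": [0, 0, 0]}
  ]
}}

```text
t: 3.17
tcp_pos: [0.4543, 0.0123, 0.2239]
tcp_rot: [-0.145, 1.565, 0.145]
wrist_force: [0.5, -0.7, -1.1]
finger_gap: 0.349
```

>>> {"op": "apply_moves", "data": {
  "targets": [
    {"delta_pos": [0.4, -3, -0.4], "rot": [0, 0, 0]},
    {"delta_pos": [0.4, -3, -0.4], "rot": [0, 0, 0]},
    {"delta_pos": [0.4, -3, -0.4], "rot": [0, 0, 0]},
    {"delta_pos": [0.4, -3, -0.4], "rot": [0, 0, 0]},
    {"delta_pos": [0.4, -2.2, -0.4], "rot": [0, 0, 0]}
  ]
}}

```text
t: 3.58
tcp_pos: [0.4742, -0.1312, 0.204]
tcp_rot: [-0.144, 1.566, 0.142]
wrist_force: [0.7, 0.2, -0.9]
finger_gap: 0.346
```

```bash
python3 - <<'E'
from h import *
o,R,ya=tool(); 
print("to", (np.array([.473,-.129,.13])-o["tcp_pos"])*100, .187+np.pi/2-ya)
zoom("side","side1.png",(180,100,500,340),2.4); zoom("wrist","w1.png",(0,0,640,400),1)
E
```

```text
t 3.58 tcp [ 0.4742 -0.1312  0.204 ] x [ 0.001 -0.001 -1.   ] yaw(y) 1.753 F [ 0.7  0.2 -0.9] gap 0.346
to [-0.12013869  0.22474772 -7.40006706] 0.004812619794695605
```

View pics/side1.png

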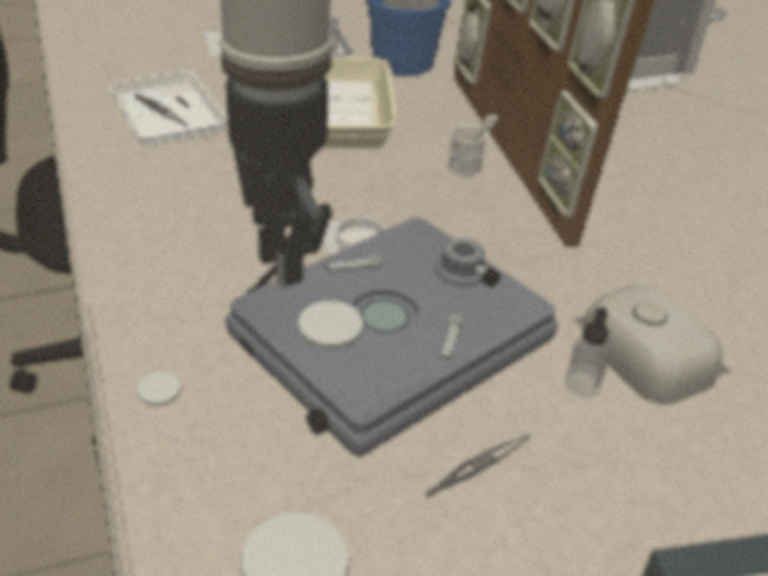

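View pics/w1.png

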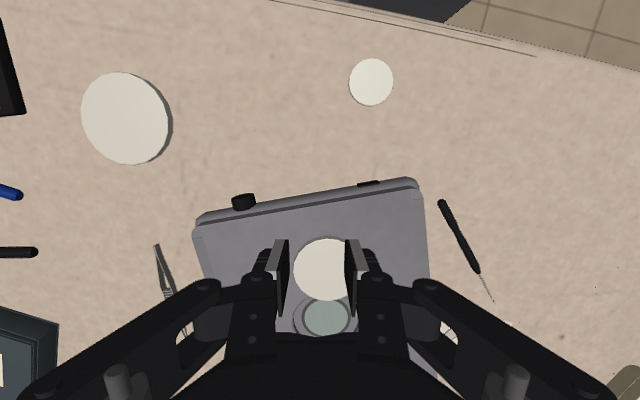

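```bash
python3 - <<'E'
from h import *
W=bot.camera("wrist")
for d in bot.cut_out("wrist","stage_plate")[:4]:
    m=d["pixels"].astype(np.uint8); c=max(cv2.findContours(m,cv2.RETR_EXTERNAL,2)[0],key=cv2.contourArea)
    (x,y),rr=cv2.minEnclosingCircle(c); print(d["p"],d["location"],m.sum(),(x,y,rr),back(W,[[x,y]],.053)[0].round(4))
for q in ["recess_floor","stage_plate","clip_left_heel","clip_right_heel"]:
    for d in bot.place_of("wrist",q)[:2]: print(q,d["p"],d["location"],back(W,[d["location"]],.037 if q[0]=='r' else .045)[0].round(4))
print(back(W,[[326,317]],.037))
print("hold axis px",proj(W,[bot.get_obs()["tcp_pos"]-[0,0,.073]]))
E
```

```text
0.74 [320.3, 269.3] 3017 (322.8124084472656, 267.89031982421875, 33.62491226196289) [ 0.5214 -0.12    0.053 ]
0.74 [122.1, 117.6] 6744 (123.1279067993164, 118.43992614746094, 49.913360595703125) [ 0.4265 -0.2904  0.053 ]
0.67 [370.4, 83.5] 1649 (367.5, 82.11701965332031, 24.013566970825195) [ 0.3705 -0.1152  0.053 ]
0.22 [454.9, 233.0] 740 (456.0, 236.0, 42.0595817565918) [ 0.4732 -0.0162  0.053 ]
recess_floor 0.82 [325.1, 316.2] [ 0.5804 -0.1065  0.037 ]
stage_plate 0.93 [325.8, 264.7] [ 0.522  -0.1171  0.045 ]
stage_plate 0.93 [122.1, 119.2] [ 0.4279 -0.2965  0.045 ]
[[ 0.58116573 -0.10548638  0.037     ]]
hold axis px [[329.01122242 258.17262265]]
```

>>> {"op": "apply_moves", "data": {
  "targets": [
    {"delta_pos": [-0.3, 0.3, -1.8], "rot": [0, 0, 0]},
    {"delta_pos": [0, 0, -1.8], "rot": [0, 0, 0]},
    {"delta_pos": [0, 0, -1.8], "rot": [0, 0, 0]},
    {"delta_pos": [0, 0, -1.8], "rot": [0, 0, 0]},
    {"delta_pos": [0, 0, -0.4], "rot": [0, 0, 0]}
  ]
}}

```text
t: 4.4
tcp_pos: [0.4697, -0.1238, 0.1259]
tcp_rot: [-0.145, 1.569, 0.148]
wrist_force: [0.3, -1.6, -0.2]
finger_gap: 0.351
```

>>> {"op": "apply_moves", "data": {
  "targets": [
    {"delta_pos": [0, 0, -0.2], "rot": [0, 0, 0]},
    {"delta_pos": [0, 0, -0.2], "rot": [0, 0, 0]},
    {"delta_pos": [0, 0, -0.2], "rot": [0, 0, 0]},
    {"delta_pos": [0, 0, 0], "rot": [0, 0, 0]},
    {"delta_pos": [0, 0, 0], "rot": [0, 0, 0]}
  ]
}}

```text
t: 4.82
tcp_pos: [0.4716, -0.1254, 0.1226]
tcp_rot: [-0.145, 1.565, 0.144]
wrist_force: [0.1, 0.1, -0.6]
finger_gap: 0.349
```

```bash
python3 - <<'E'
from h import *
tool()
zoom("side","side2.png",(220,160,420,310),4); zoom("wrist","w2.png",(0,0,640,400),1)
E
```

```text
t 4.82 tcp [ 0.4716 -0.1254  0.1226] x [ 0.001 -0.    -1.   ] yaw(y) 1.755 F [ 0.1  0.1 -0.6] gap 0.349
```

View pics/side2.png

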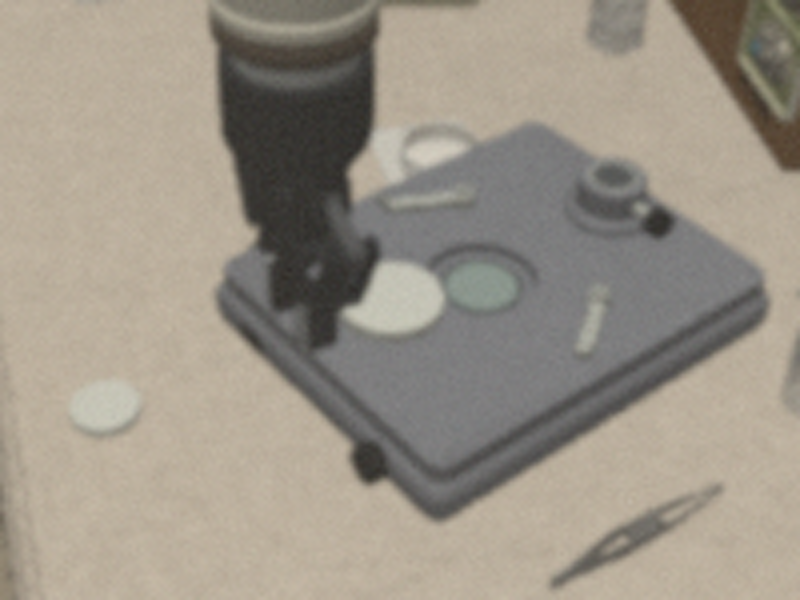

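View pics/w2.png

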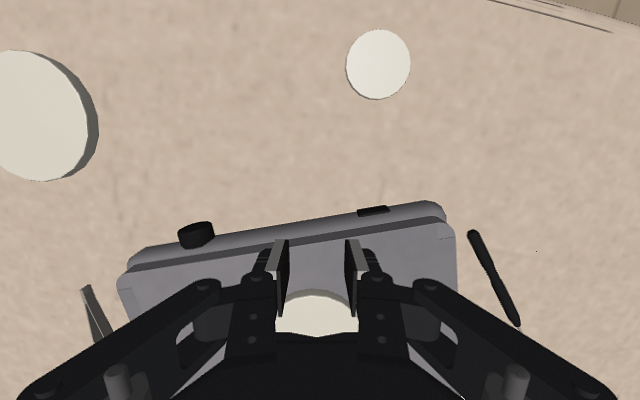

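>>> {"op": "apply_moves", "data": {
  "targets": [
    {"delta_pos": [0, 0, -0.1], "rot": [0, 0, 0]},
    {"delta_pos": [0, 0, -0.1], "rot": [0, 0, 0]},
    {"delta_pos": [0, 0, -0.1], "rot": [0, 0, 0]},
    {"delta_pos": [0, 0, 0], "rot": [0, 0, 0]},
    {"delta_pos": [0, 0, 0], "rot": [0, 0, 0]}
  ]
}}

```text
t: 5.33
tcp_pos: [0.4711, -0.1253, 0.1188]
tcp_rot: [-0.145, 1.566, 0.145]
wrist_force: [0.6, -0.1, -0.8]
finger_gap: 0.349
```

>>> {"op": "apply_moves", "data": {
  "targets": [
    {"delta_pos": [0, 0, -0.1], "rot": [0, 0, 0]},
    {"delta_pos": [0, 0, -0.1], "rot": [0, 0, 0]},
    {"delta_pos": [0, 0, 0], "rot": [0, 0, 0]},
    {"delta_pos": [0, 0, 0], "rot": [0, 0, 0]},
    {"delta_pos": [0, 0, 0], "rot": [0, 0, 0]}
  ]
}}

```text
t: 5.75
tcp_pos: [0.4712, -0.1253, 0.1172]
tcp_rot: [-0.145, 1.566, 0.145]
wrist_force: [-1.8, 1.0, 4.6]
finger_gap: 0.349
```

>>> {"op": "apply_moves", "data": {
  "targets": [
    {"delta_pos": [0, 0, 0.3], "rot": [0, 0, 0]},
    {"delta_pos": [0, -0.35, 0], "rot": [0, 0, 0]},
    {"delta_pos": [0.6, 0.12, 0], "rot": [0, 0, 0]},
    {"delta_pos": [0.5, 0.1, 0], "rot": [0, 0, 0]},
    {"delta_pos": [0.4, 0.08, 0], "rot": [0, 0, 0]}
  ]
}}

```text
t: 6.17
tcp_pos: [0.4871, -0.1257, 0.1199]
tcp_rot: [-0.145, 1.565, 0.145]
wrist_force: [0.4, 0.4, -0.6]
finger_gap: 0.349
```

>>> {"op": "apply_moves", "data": {
  "targets": [
    {"delta_pos": [0.4, 0.08, 0], "rot": [0, 0, 0]},
    {"delta_pos": [0.4, 0.08, 0], "rot": [0, 0, 0]},
    {"delta_pos": [0.4, 0.08, 0], "rot": [0, 0, 0]},
    {"delta_pos": [0.4, 0.08, 0], "rot": [0, 0, 0]},
    {"delta_pos": [0.4, 0.08, 0], "rot": [0, 0, 0]}
  ]
}}

```text
t: 6.58
tcp_pos: [0.5065, -0.1216, 0.1198]
tcp_rot: [-0.145, 1.566, 0.145]
wrist_force: [-0.5, 0.4, -0.1]
finger_gap: 0.346
```

```bash
python3 - <<'E'
from h import *
tool()
zoom("side","side3.png",(220,160,420,310),4); zoom("wrist","w3.png",(0,0,640,400),1)
E
```

```text
t 6.58 tcp [ 0.5065 -0.1216  0.1198] x [-0.  0. -1.] yaw(y) 1.755 F [-0.5  0.4 -0.1] gap 0.346
```

View pics/side3.png

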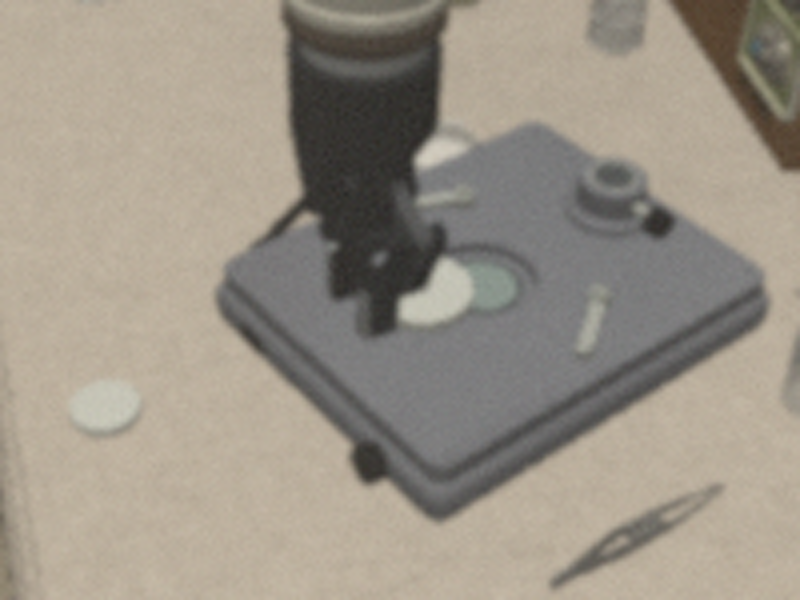

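View pics/w3.png

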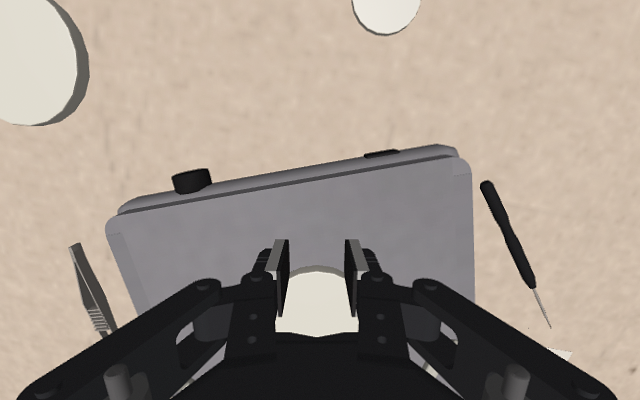

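>>> {"op": "apply_moves", "data": {
  "targets": [
    {"delta_pos": [0.4, 0.08, 0], "rot": [0, 0, 0]},
    {"delta_pos": [0.4, 0.08, 0], "rot": [0, 0, 0]},
    {"delta_pos": [0.4, 0.08, 0], "rot": [0, 0, 0]},
    {"delta_pos": [0.4, 0.08, 0], "rot": [0, 0, 0]},
    {"delta_pos": [0.4, 0.08, 0], "rot": [0, 0, 0]}
  ]
}}

```text
t: 7.1
tcp_pos: [0.5266, -0.1177, 0.1199]
tcp_rot: [-0.145, 1.566, 0.145]
wrist_force: [-0.1, 0.2, -0.5]
finger_gap: 0.35
```

>>> {"op": "apply_moves", "data": {
  "targets": [
    {"delta_pos": [0.3, 0.06, 0], "rot": [0, 0, 0]},
    {"delta_pos": [0.3, 0.06, 0], "rot": [0, 0, 0]},
    {"delta_pos": [0.3, 0.06, 0], "rot": [0, 0, 0]},
    {"delta_pos": [0.3, 0.06, 0], "rot": [0, 0, 0]},
    {"delta_pos": [0.2, 0.04, 0], "rot": [0, 0, 0]}
  ]
}}

```text
t: 7.52
tcp_pos: [0.5406, -0.1149, 0.1199]
tcp_rot: [-0.145, 1.566, 0.145]
wrist_force: [-0.4, -0.1, -0.4]
finger_gap: 0.355
```

```bash
python3 - <<'E'
from h import *
tool()
zoom("side","side4.png",(220,160,420,310),4); zoom("wrist","w4.png",(0,0,640,400),1)
E
```

```text
t 7.52 tcp [ 0.5406 -0.1149  0.1199] x [ 0.  0. -1.] yaw(y) 1.755 F [-0.4 -0.1 -0.4] gap 0.355
```

View pics/side4.png

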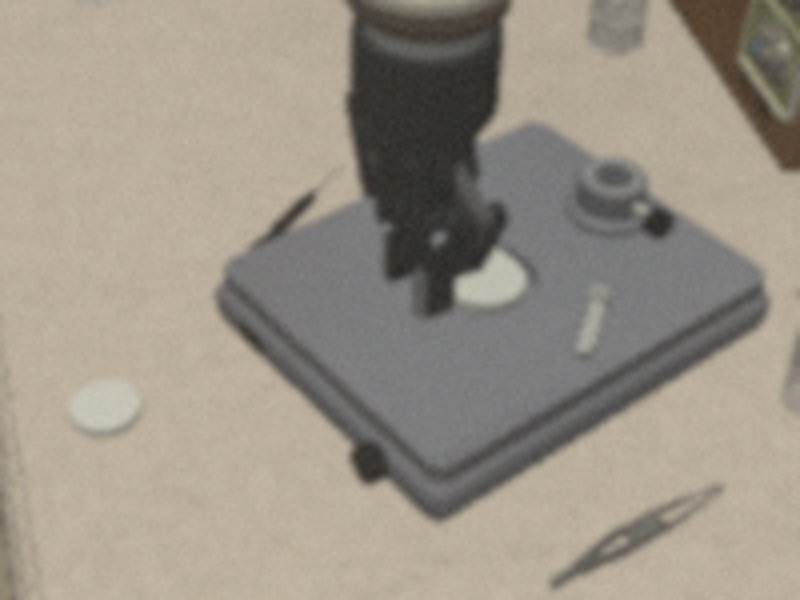

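View pics/w4.png

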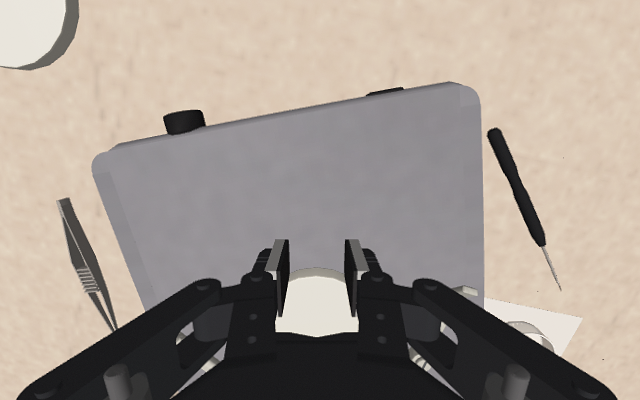

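>>> {"op": "apply_moves", "data": {
  "targets": [
    {"delta_pos": [0.15, 0.03, 0], "rot": [0, 0, 0]},
    {"delta_pos": [0.15, 0.03, 0], "rot": [0, 0, 0]},
    {"delta_pos": [0.15, 0.03, 0], "rot": [0, 0, 0]},
    {"delta_pos": [0.15, 0.03, 0], "rot": [0, 0, 0]},
    {"delta_pos": [0, 0, 0], "rot": [0, 0, 0]}
  ]
}}

```text
t: 8.03
tcp_pos: [0.5466, -0.1137, 0.12]
tcp_rot: [-0.145, 1.565, 0.145]
wrist_force: [-0.0, -0.1, -0.2]
finger_gap: 0.35
```

```bash
python3 - <<'E'
from h import *
tool()
zoom("side","side5.png",(220,160,420,310),4); zoom("wrist","w5.png",(180,200,480,400),2)
E
```

```text
t 8.03 tcp [ 0.5466 -0.1137  0.12  ] x [ 0.001  0.    -1.   ] yaw(y) 1.755 F [-0.  -0.1 -0.2] gap 0.35
```

View pics/side5.png

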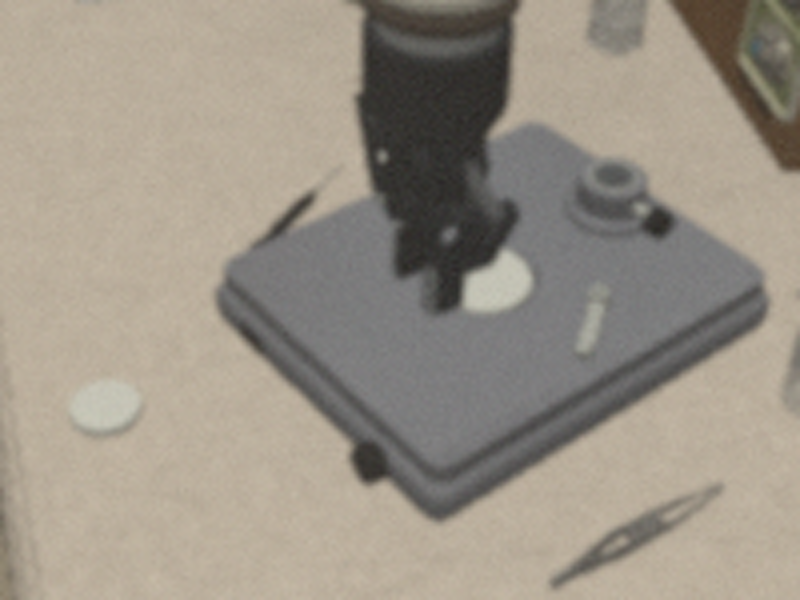

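View pics/w5.png

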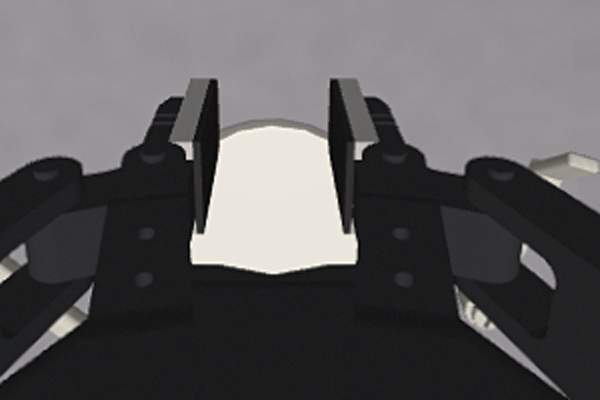

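>>> {"op": "apply_moves", "data": {
  "targets": [
    {"delta_pos": [-0.1, 0, 1], "rot": [0, 0, 0]},
    {"delta_pos": [0, 0, 2], "rot": [0, 0, 0]},
    {"delta_pos": [-2, 0, 2.5], "rot": [0, 0, 0]},
    {"delta_pos": [-3, 0, 2.5], "rot": [0, 0, 0]},
    {"delta_pos": [-3, 0, 2], "rot": [0, 0, 0]}
  ]
}}

```text
t: 8.55
tcp_pos: [0.465, -0.1137, 0.2219]
tcp_rot: [-0.145, 1.564, 0.145]
wrist_force: [0.7, -0.6, 0.4]
finger_gap: 0.349
```

>>> {"op": "apply_moves", "data": {
  "targets": [
    {"delta_pos": [0, 0, 0], "rot": [0, 0, 0]},
    {"delta_pos": [0, 0, 0], "rot": [0, 0, 0]},
    {"delta_pos": [0, 0, 0], "rot": [0, 0, 0]},
    {"delta_pos": [0, 0, 0], "rot": [0, 0, 0]},
    {"delta_pos": [0, 0, 0], "rot": [0, 0, 0]}
  ],
  "gripper": -1
}}

```text
t: 8.97
tcp_pos: [0.4657, -0.1136, 0.2193]
tcp_rot: [-0.145, 1.567, 0.145]
wrist_force: [0.2, -0.1, -0.1]
finger_gap: -0.0
```

```bash
python3 - <<'E'
from h import *
tool()
zoom("side","side6.png",(220,160,420,310),4); W=zoom("wrist","w6.png",(0,0,640,400),1.25)
for n in ("wrist","side"):
  r=W if n=="wrist" else bot.camera(n)
  for q in ["clip_left_pivot","clip_right_pivot","clip_left_heel","clip_right_heel","stage_plate"]:
    for d in bot.place_of(n,q)[:2]: print(n,q,d["p"],d["location"],back(r,[d["location"]],.045 if q[0]=='c' else .037)[0].round(4))
E
```

```text
t 8.97 tcp [ 0.4657 -0.1136  0.2193] x [-0.001  0.    -1.   ] yaw(y) 1.755 F [ 0.2 -0.1 -0.1] gap -0.0
wrist clip_right_heel 0.43 [220.6, 328.6] [ 0.6115 -0.1864  0.045 ]
wrist stage_plate 0.89 [345.6, 93.0] [ 0.368  -0.1078  0.037 ]
wrist stage_plate 0.59 [114.0, 124.3] [ 0.4281 -0.2993  0.037 ]
side clip_left_pivot 0.68 [334.0, 212.2] [ 0.5901 -0.0454  0.045 ]
side clip_right_pivot 0.53 [374.2, 235.8] [ 0.6475 -0.1522  0.045 ]
side clip_left_heel 0.57 [316.1, 213.7] [ 0.5468 -0.0388  0.045 ]
side clip_right_heel 0.61 [368.2, 247.9] [ 0.6184 -0.1845  0.045 ]
side clip_right_heel 0.52 [318.1, 213.8] [ 0.5513 -0.0405  0.045 ]
side stage_plate 0.79 [307.7, 333.3] [ 0.4355 -0.343   0.037 ]
side stage_plate 0.61 [338.3, 230.3] [ 0.5804 -0.1029  0.037 ]
```

View pics/side6.png

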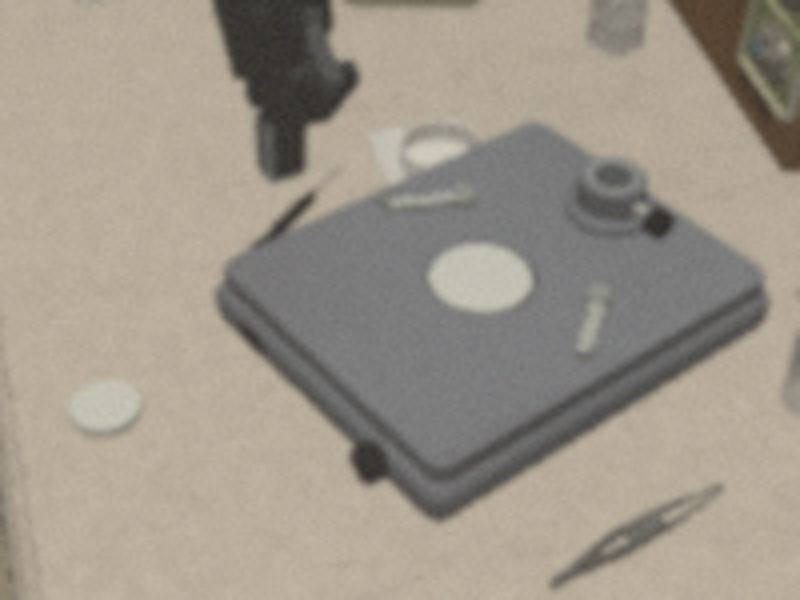

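View pics/w6.png

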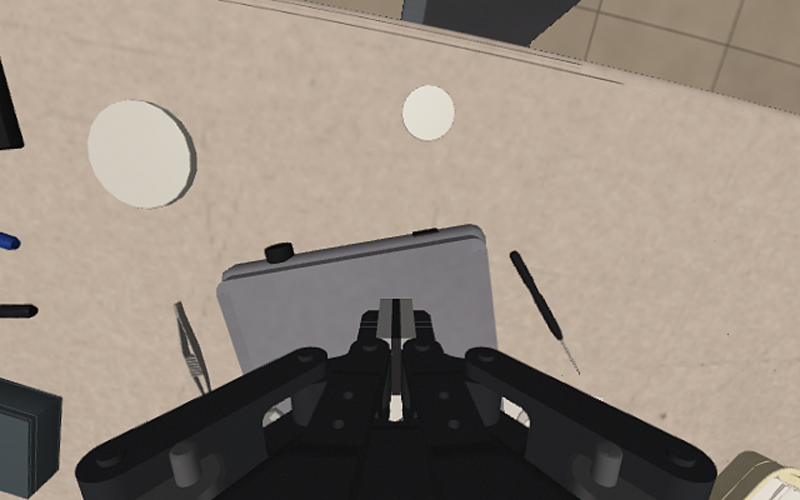

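```bash
cat >> h.py <<'E'
B=np.array([.582,-.1075,.363])
def heel(side,q,r=46.,z=.050):
    s=1 if side=="l" else -1
    ph=np.pi+np.arctan2(58,36)-1.66+q
    return [.036+r/1000*np.cos(ph), s*(.058+r/1000*np.sin(ph)), z]
def push(side,q,r,extra,u=.187,a=.011,b=.012):
    s=1 if side=="l" else -1
    ph=np.pi+np.arctan2(58,36)-1.66+q; e=np.array([np.cos(ph),np.sin(ph)]); t=np.array([-np.sin(ph),np.cos(ph)])
    # world tool axes in base (mirrored for right)
    ua=np.array([np.cos(u-B[2]),s*np.sin(u-B[2])]); va=np.array([-ua[1],ua[0]])
    h=a*abs(ua@t)+b*abs(va@t)
    p=np.array([.036,.058])+r*e-(.0045+h+extra)*t
    return b2w(B,[[p[0],s*p[1],0]])[0,:2]
E
python3 - <<'E'
from h import *
S=bot.camera("side")
sp=lambda p:(np.array(p)/4+[220,160])
for s,pts in (("l",[(388,203),(468,190)]),("r",[(584,350),(600,290)])):
    for q in (0,.1,.2): print(s,q,"tip",(proj(S,b2w(B,[heel(s,q,57,.063),heel(s,q),heel(s,q,0,.053)]))-[220,160])*4)
d=bot.place_of("side","dropper_bottle_1")[0]; print(d["p"],back(S,[d["location"]],0))
o,_,_=tool()
for s in "lr":
    prev=None
    for q,ex in ((.1,.010),(.1,0),(.3,0),(.5,0),(.7,0),(.9,0),(1.1,0),(1.3,0),(1.5,0),(1.6,0)):
        p=push(s,q,.036,ex)*100; print(s,q,p.round(2),None if prev is None else (p-prev).round(2)); prev=p
E
```

```text
l 0 tip [[367.55537895 179.13093258]
 [385.50903557 196.3188237 ]
 [461.51955633 192.2204765 ]]
l 0.1 tip [[368.18167767 184.8165134 ]
 [386.08305511 200.9311145 ]
 [461.51955633 192.2204765 ]]
l 0.2 tip [[369.76648615 190.50128794]
 [387.42050724 205.53305312]
 [461.51955633 192.2204765 ]]
r 0 tip [[584.03674896 347.09569903]
 [584.72324122 351.32498025]
 [597.52142723 292.51183042]]
r 0.1 tip [[573.3264057  344.71480875]
 [576.2552943  349.43707028]
 [597.52142723 292.51183042]]
r 0.2 tip [[562.93270251 341.65016134]
 [568.02948187 347.00474929]
 [597.52142723 292.51183042]]
0.58 [[ 0.74139565 -0.21025584  0.        ]]
t 9.72 tcp [ 0.4652 -0.1138  0.22  ] x [ 0. -0. -1.] yaw(y) 1.755 F [-0.   0.4  0.7] gap 0.004
l 0.1 [56.5  -0.48] None
l 0.1 [56.32 -1.47] [-0.18 -0.98]
l 0.3 [55.87 -2.3 ] [-0.45 -0.83]
l 0.5 [55.63 -3.19] [-0.25 -0.89]
l 0.7 [55.46 -3.8 ] [-0.17 -0.62]
l 0.9 [55.41 -4.51] [-0.04 -0.7 ]
l 1.1 [55.54 -5.26] [ 0.12 -0.76]
l 1.3 [55.85 -6.03] [ 0.32 -0.76]
l 1.5 [56.38 -6.73] [ 0.52 -0.71]
l 1.6 [56.71 -7.05] [ 0.34 -0.31]
r 0.1 [ 63.83 -19.63] None
r 0.1 [ 63.05 -19.01] [-0.79  0.62]
r 0.3 [ 62.21 -18.78] [-0.83  0.23]
r 0.5 [ 61.42 -18.34] [-0.79  0.45]
r 0.7 [ 60.73 -17.67] [-0.69  0.66]
r 0.9 [ 60.23 -17.  ] [-0.5   0.67]
r 1.1 [ 59.86 -16.46] [-0.37  0.54]
r 1.3 [ 59.59 -15.79] [-0.27  0.67]
r 1.5 [ 59.47 -15.02] [-0.12  0.77]
r 1.6 [ 59.48 -14.61] [0.01 0.41]
```

>>> {"op": "apply_moves", "data": {
  "targets": [
    {"delta_pos": [2, 2.3, 0], "rot": [0, 0, 0]},
    {"delta_pos": [2, 2.3, 0], "rot": [0, 0, 0]},
    {"delta_pos": [2, 2.3, 0], "rot": [0, 0, 0]},
    {"delta_pos": [2, 2.3, 0], "rot": [0, 0, 0]},
    {"delta_pos": [2.1, 2.4, 0], "rot": [0, 0, 0]}
  ]
}}

```text
t: 10.13
tcp_pos: [0.5668, 0.003, 0.2199]
tcp_rot: [-0.144, 1.566, 0.144]
wrist_force: [-0.0, 0.2, 0.3]
finger_gap: -0.001
```

>>> {"op": "apply_moves", "data": {
  "targets": [
    {"delta_pos": [0, 0, -2.5], "rot": [0, 0, 0]},
    {"delta_pos": [0, 0, -2.5], "rot": [0, 0, 0]},
    {"delta_pos": [0, 0, -2.5], "rot": [0, 0, 0]},
    {"delta_pos": [0, 0, -1.5], "rot": [0, 0, 0]},
    {"delta_pos": [0, 0, -0.6], "rot": [0, 0, 0]}
  ]
}}

```text
t: 10.55
tcp_pos: [0.5644, 0.0022, 0.1212]
tcp_rot: [-0.145, 1.571, 0.145]
wrist_force: [0.0, 0.2, 0.3]
finger_gap: 0.001
```

```bash
python3 - <<'E'
from h import *
tool()
zoom("side","side7.png",(220,160,420,310),4); zoom("top","t7.png",(260,140,400,240),5)
E
```

```text
t 10.55 tcp [0.5644 0.0022 0.1212] x [-0.005 -0.    -1.   ] yaw(y) 1.755 F [0.  0.2 0.3] gap 0.001
```

View pics/side7.png

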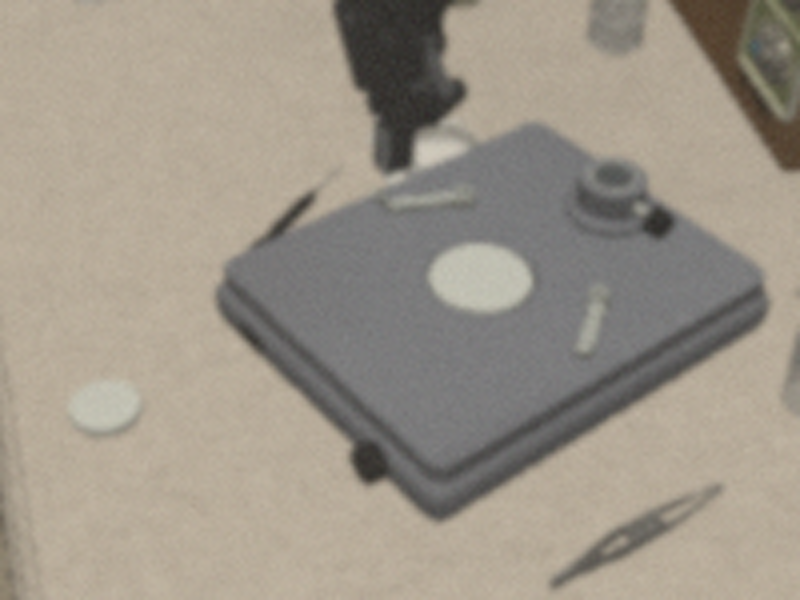

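View pics/t7.png

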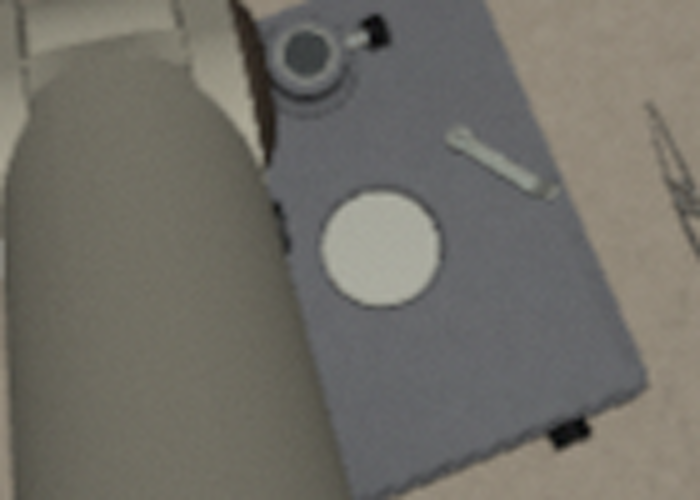

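>>> {"op": "apply_moves", "data": {
  "targets": [
    {"delta_pos": [-0.1, -0.6, 0], "rot": [0, 0, 0]},
    {"delta_pos": [-0.2, -0.8, 0], "rot": [0, 0, 0]},
    {"delta_pos": [-0.3, -0.6, 0], "rot": [0, 0, 0]},
    {"delta_pos": [-0.3, -0.6, 0], "rot": [0, 0, 0]},
    {"delta_pos": [-0.2, -0.6, 0], "rot": [0, 0, 0]}
  ]
}}

```text
t: 11.07
tcp_pos: [0.5563, -0.031, 0.1252]
tcp_rot: [-0.144, 1.562, 0.143]
wrist_force: [4.0, 0.2, 1.4]
finger_gap: -0.002
```

```bash
python3 - <<'E'
from h import *
tool()
zoom("side","side8.png",(220,160,420,310),4)
E
```

```text
t 11.07 tcp [ 0.5563 -0.031   0.1252] x [ 0.004 -0.    -1.   ] yaw(y) 1.754 F [4.  0.2 1.4] gap -0.002
```

View pics/side8.png

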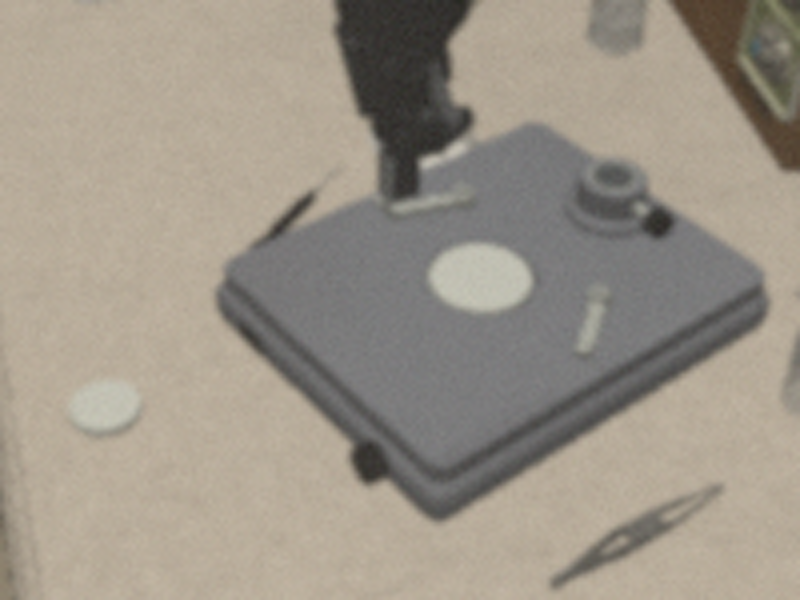

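>>> {"op": "apply_moves", "data": {
  "targets": [
    {"delta_pos": [0.4, 0.4, 0.2], "rot": [0, 0, 0]},
    {"delta_pos": [0.4, 1.4, 0], "rot": [0, 0, 0]},
    {"delta_pos": [0.3, 1.4, 0], "rot": [0, 0, 0]},
    {"delta_pos": [0, 0, -0.4], "rot": [0, 0, 0]},
    {"delta_pos": [0, 0, -0.2], "rot": [0, 0, 0]}
  ]
}}

```text
t: 11.53
tcp_pos: [0.5658, 0.0042, 0.1194]
tcp_rot: [-0.147, 1.567, 0.148]
wrist_force: [-0.2, -1.5, 0.4]
finger_gap: -0.001
```

```bash
python3 - <<'E'
from h import *
tool()
zoom("side","side9.png",(220,160,420,310),4)
tool()
E
```

```text
t 11.53 tcp [0.5658 0.0042 0.1194] x [-0.001  0.001 -1.   ] yaw(y) 1.759 F [-0.2 -1.5  0.4] gap -0.001
t 11.58 tcp [0.5653 0.0029 0.1188] x [-0.002 -0.    -1.   ] yaw(y) 1.757 F [-0.2 -0.2 -0.5] gap -0.001
```

View pics/side9.png

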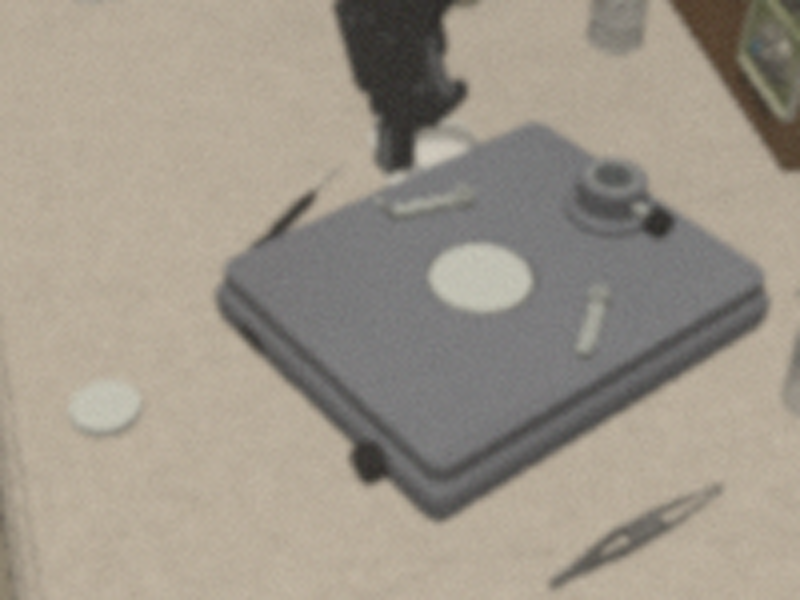

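>>> {"op": "apply_moves", "data": {
  "targets": [
    {"delta_pos": [0, 0, 0], "rot": [0, 0, 0]},
    {"delta_pos": [-0.1, -1, 0], "rot": [0, 0, 0]},
    {"delta_pos": [-0.2, -0.7, 0], "rot": [0, 0, 0]},
    {"delta_pos": [-0.3, -0.6, 0], "rot": [0, 0, 0]},
    {"delta_pos": [-0.3, -0.6, 0], "rot": [0, 0, 0]}
  ]
}}

```text
t: 12.0
tcp_pos: [0.5566, -0.0287, 0.1199]
tcp_rot: [-0.144, 1.566, 0.143]
wrist_force: [-0.0, -0.7, 0.1]
finger_gap: 0.0
```

```bash
python3 - <<'E'
from h import *
tool()
zoom("side","side10.png",(220,160,420,310),4)
E
```

```text
t 12.0 tcp [ 0.5566 -0.0287  0.1199] x [-0.    -0.001 -1.   ] yaw(y) 1.753 F [-0.  -0.7  0.1] gap 0.0
```

View pics/side10.png

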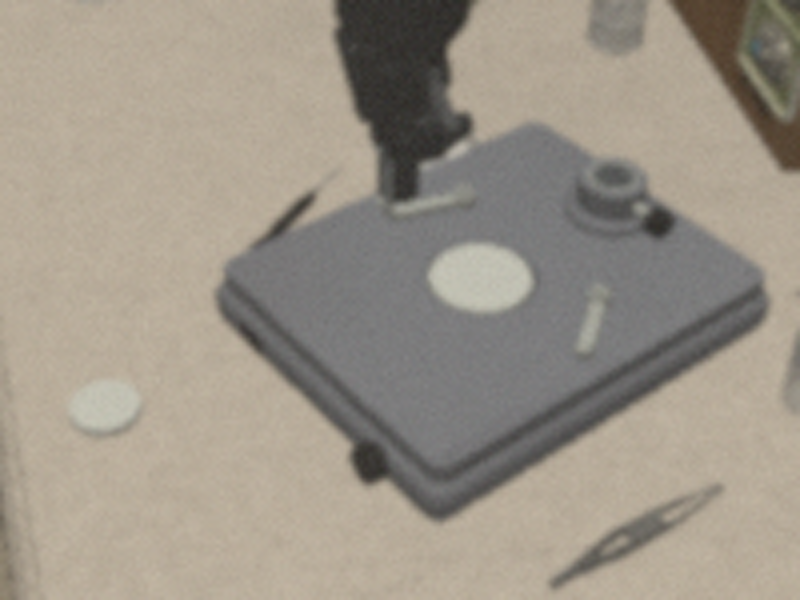

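>>> {"op": "apply_moves", "data": {
  "targets": [
    {"delta_pos": [-0.2, -0.8, 0], "rot": [0, 0, 0]},
    {"delta_pos": [-0.1, -0.7, 0], "rot": [0, 0, 0]},
    {"delta_pos": [0, -0.7, 0], "rot": [0, 0, 0]},
    {"delta_pos": [0, -0.7, 0], "rot": [0, 0, 0]},
    {"delta_pos": [0.1, -0.7, 0], "rot": [0, 0, 0]}
  ]
}}

```text
t: 12.47
tcp_pos: [0.5547, -0.0634, 0.1198]
tcp_rot: [-0.145, 1.567, 0.145]
wrist_force: [1.5, 1.7, 0.2]
finger_gap: -0.003
```

```bash
python3 - <<'E'
from h import *
tool()
zoom("side","side11.png",(220,160,420,310),4)
E
```

```text
t 12.47 tcp [ 0.5547 -0.0634  0.1198] x [-0.001 -0.    -1.   ] yaw(y) 1.755 F [1.5 1.7 0.2] gap -0.003
```

View pics/side11.png

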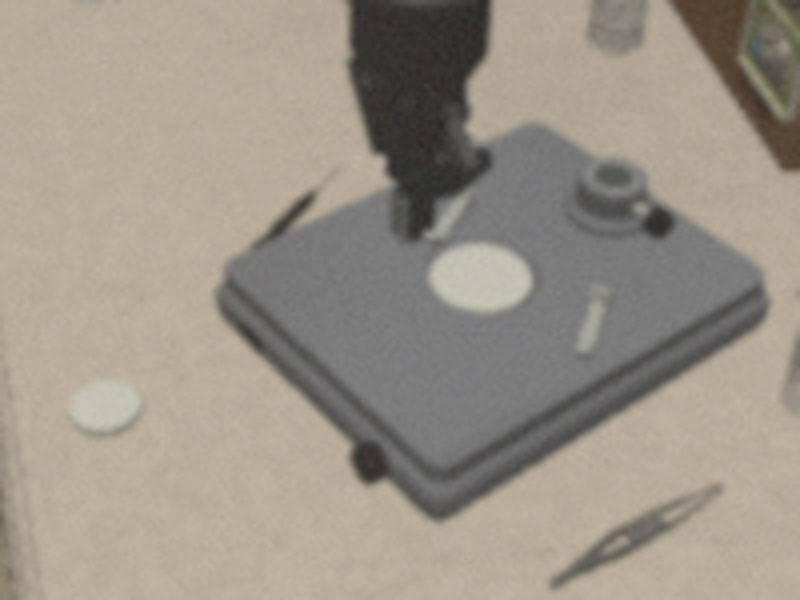

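>>> {"op": "apply_moves", "data": {
  "targets": [
    {"delta_pos": [0.3, -0.4, 0], "rot": [0, 0, 0]},
    {"delta_pos": [0.4, -0.2, 0], "rot": [0, 0, 0]},
    {"delta_pos": [0.4, -0.1, 0], "rot": [0, 0, 0]},
    {"delta_pos": [0.4, -0.1, 0], "rot": [0, 0, 0]},
    {"delta_pos": [0, 0, 0], "rot": [0, 0, 0]}
  ]
}}

```text
t: 12.93
tcp_pos: [0.5709, -0.0712, 0.1198]
tcp_rot: [-0.145, 1.566, 0.144]
wrist_force: [-0.4, -0.2, -0.0]
finger_gap: 0.0
```

```bash
python3 - <<'E'
from h import *
tool()
zoom("side","side12.png",(220,160,420,310),4)
S=bot.camera("side")
for q in (1,1.1,1.2,1.3,1.4,1.5,1.6,1.7): print(q,((proj(S,b2w(B,[heel("l",q,46),heel("l",q,57,.063)]))-[220,160])*4).round(0).tolist())
E
```

```text
t 12.93 tcp [ 0.5709 -0.0712  0.1198] x [ 0. -0. -1.] yaw(y) 1.755 F [-0.4 -0.2 -0. ] gap 0.0
1 [[423.0, 236.0], [414.0, 229.0]]
1.1 [[430.0, 239.0], [423.0, 232.0]]
1.2 [[438.0, 241.0], [433.0, 234.0]]
1.3 [[445.0, 242.0], [442.0, 236.0]]
1.4 [[453.0, 243.0], [452.0, 238.0]]
1.5 [[461.0, 244.0], [462.0, 238.0]]
1.6 [[469.0, 244.0], [472.0, 239.0]]
1.7 [[477.0, 244.0], [482.0, 238.0]]
```

View pics/side12.png

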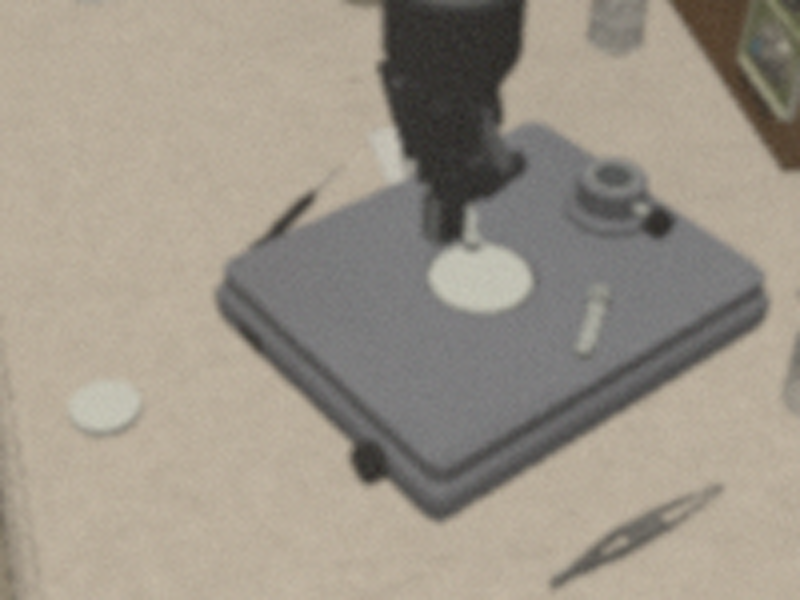

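>>> {"op": "apply_moves", "data": {
  "targets": [
    {"delta_pos": [-0.6, 0.1, 0], "rot": [0, 0, 0]},
    {"delta_pos": [0, 0, 2.5], "rot": [0, 0, 0]},
    {"delta_pos": [0, 0, 2.5], "rot": [0, 0, 0]},
    {"delta_pos": [1, -2.5, 2], "rot": [0, 0, 0]},
    {"delta_pos": [1.6, -2.5, 0], "rot": [0, 0, 0]}
  ]
}}

```text
t: 13.45
tcp_pos: [0.5917, -0.118, 0.1946]
tcp_rot: [-0.149, 1.56, 0.148]
wrist_force: [0.5, -1.2, -0.4]
finger_gap: -0.002
```

>>> {"op": "apply_moves", "data": {
  "targets": [
    {"delta_pos": [1.7, -2.7, 0], "rot": [0, 0, 0]},
    {"delta_pos": [1.7, -2.7, 0], "rot": [0, 0, 0]},
    {"delta_pos": [1.5, -2.5, 0], "rot": [0, 0, 0]},
    {"delta_pos": [0, 0, 0], "rot": [0, 0, 0]},
    {"delta_pos": [0, 0, 0], "rot": [0, 0, 0]}
  ]
}}

```text
t: 13.87
tcp_pos: [0.6388, -0.2009, 0.1895]
tcp_rot: [-0.143, 1.566, 0.142]
wrist_force: [-0.4, 0.1, -0.1]
finger_gap: -0.003
```

```bash
python3 - <<'E'
from h import *
tool()
zoom("top","t13.png",(260,140,400,240),5);zoom("side","side13.png",(220,160,420,310),4)
E
```

```text
t 13.87 tcp [ 0.6388 -0.2009  0.1895] x [-0.    -0.001 -1.   ] yaw(y) 1.752 F [-0.4  0.1 -0.1] gap -0.003
```

View pics/t13.png

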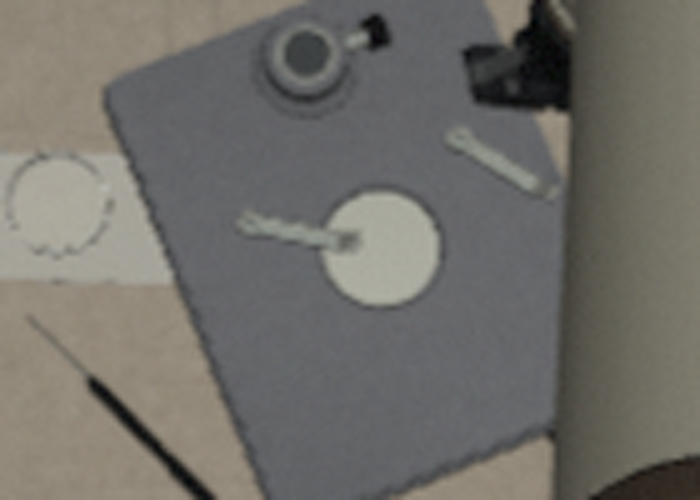

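View pics/side13.png

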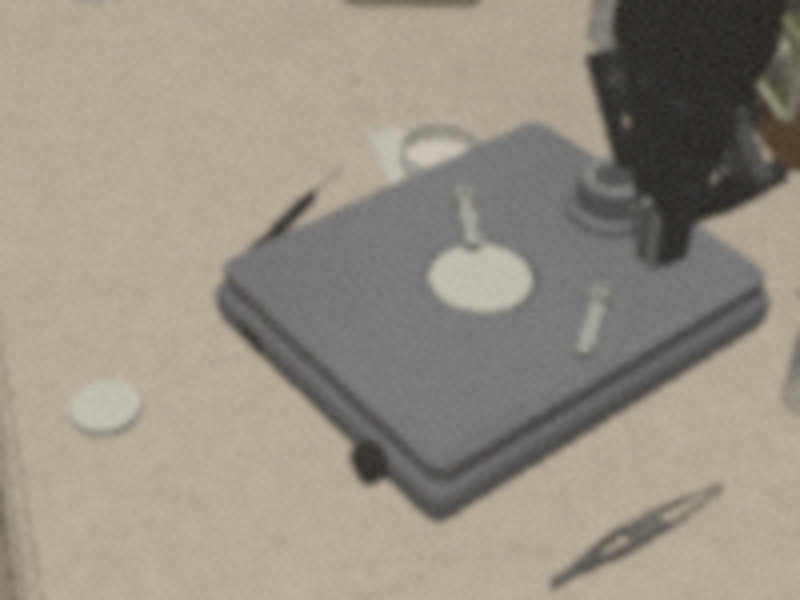

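>>> {"op": "apply_moves", "data": {
  "targets": [
    {"delta_pos": [0.1, 0.1, -2], "rot": [0, 0, 0]},
    {"delta_pos": [0, 0, -2], "rot": [0, 0, 0]},
    {"delta_pos": [0, 0, -2], "rot": [0, 0, 0]},
    {"delta_pos": [0, 0, -1], "rot": [0, 0, 0]},
    {"delta_pos": [0, 0, 0], "rot": [0, 0, 0]}
  ]
}}

```text
t: 14.38
tcp_pos: [0.6392, -0.1956, 0.1189]
tcp_rot: [-0.145, 1.568, 0.148]
wrist_force: [0.4, 0.0, -0.4]
finger_gap: -0.0
```

```bash
python3 - <<'E'
from h import *
tool()
zoom("side","side14.png",(300,160,460,280),5)
tool()
E
```

```text
t 14.38 tcp [ 0.6392 -0.1956  0.1189] x [-0.003  0.002 -1.   ] yaw(y) 1.757 F [ 0.4  0.  -0.4] gap -0.0
t 14.43 tcp [ 0.6397 -0.196   0.1196] x [-0.001  0.001 -1.   ] yaw(y) 1.757 F [0.3 0.3 0.4] gap 0.0
```

View pics/side14.png

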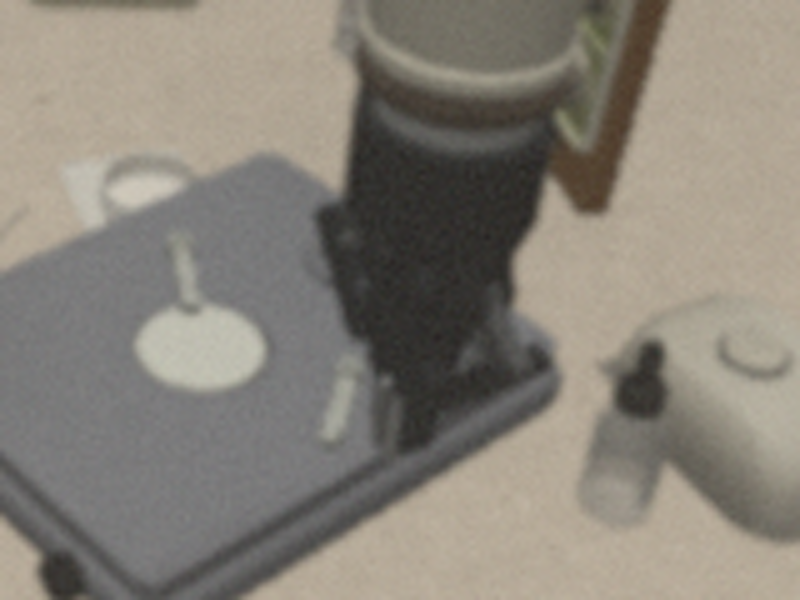

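>>> {"op": "apply_moves", "data": {
  "targets": [
    {"delta_pos": [-0.8, 0.6, 0], "rot": [0, 0, 0]},
    {"delta_pos": [-0.6, 0.3, 0], "rot": [0, 0, 0]},
    {"delta_pos": [-0.8, 0.3, 0], "rot": [0, 0, 0]},
    {"delta_pos": [-0.7, 0.4, 0], "rot": [0, 0, 0]},
    {"delta_pos": [-0.6, 0.5, 0], "rot": [0, 0, 0]}
  ]
}}

```text
t: 14.85
tcp_pos: [0.6044, -0.1768, 0.1204]
tcp_rot: [-0.145, 1.566, 0.144]
wrist_force: [1.1, -0.1, 0.3]
finger_gap: 0.002
```

```bash
python3 - <<'E'
from h import *
tool()
zoom("side","side15.png",(300,160,460,280),5)
E
```

```text
t 14.85 tcp [ 0.6044 -0.1768  0.1204] x [ 0.    -0.001 -1.   ] yaw(y) 1.755 F [ 1.1 -0.1  0.3] gap 0.002
```

View pics/side15.png

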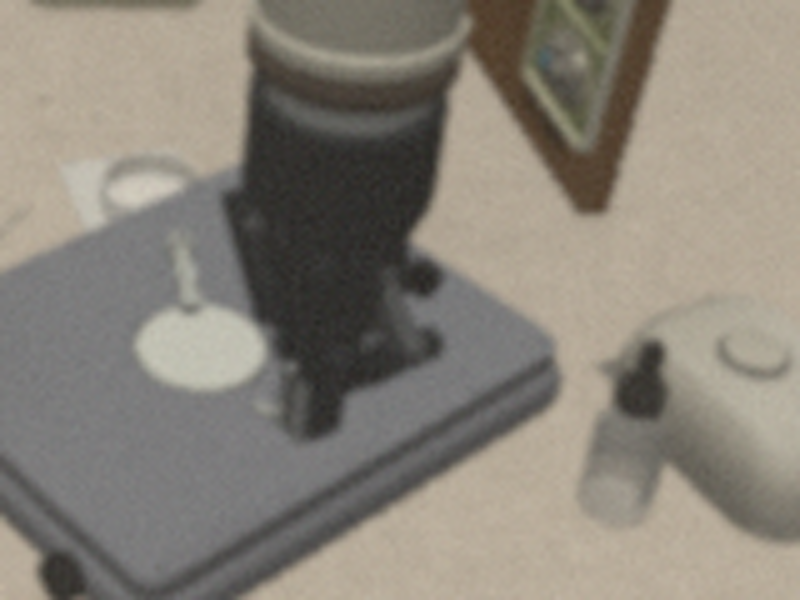

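>>> {"op": "apply_moves", "data": {
  "targets": [
    {"delta_pos": [-0.4, 0.6, 0], "rot": [0, 0, 0]},
    {"delta_pos": [-0.3, 0.6, 0], "rot": [0, 0, 0]},
    {"delta_pos": [-0.2, 0.6, 0], "rot": [0, 0, 0]},
    {"delta_pos": [0, 0.6, 0], "rot": [0, 0, 0]},
    {"delta_pos": [0.1, 0.5, 0], "rot": [0, 0, 0]}
  ]
}}

```text
t: 15.32
tcp_pos: [0.5968, -0.1471, 0.1199]
tcp_rot: [-0.145, 1.567, 0.145]
wrist_force: [-0.5, -1.0, 0.2]
finger_gap: -0.005
```

```bash
python3 - <<'E'
from h import *
tool()
zoom("side","side16.png",(300,160,460,280),5)
S=bot.camera("side")
for q in (1,1.2,1.4,1.5,1.6,1.7): print(q,((proj(S,b2w(B,[heel("r",q,46),heel("r",q,57,.063)]))-[300,160])*5).round(0).tolist())
E
```

```text
t 15.32 tcp [ 0.5968 -0.1471  0.1199] x [-0.001  0.    -1.   ] yaw(y) 1.755 F [-0.5 -1.   0.2] gap -0.005
1 [[251.0, 391.0], [229.0, 373.0]]
1.2 [[245.0, 377.0], [222.0, 357.0]]
1.4 [[243.0, 364.0], [220.0, 340.0]]
1.5 [[244.0, 357.0], [221.0, 332.0]]
1.6 [[245.0, 351.0], [223.0, 324.0]]
1.7 [[248.0, 344.0], [227.0, 316.0]]
```

View pics/side16.png

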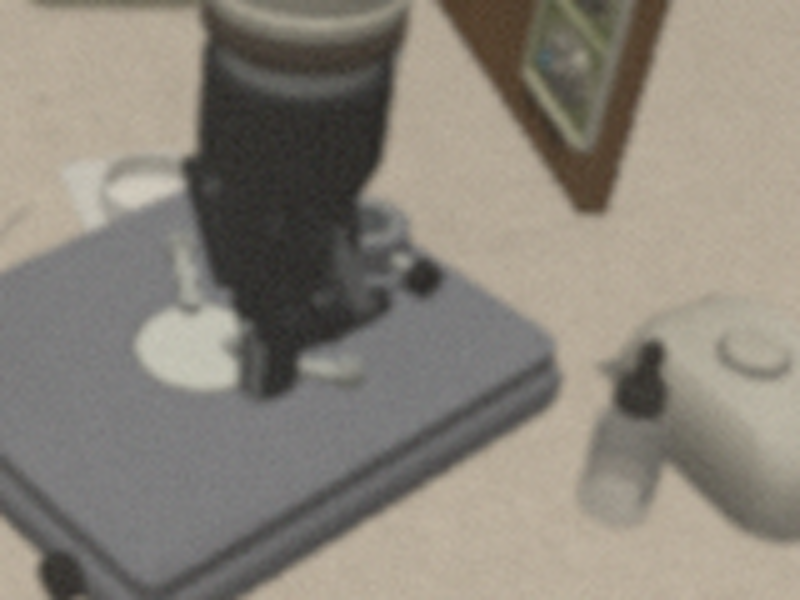

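>>> {"op": "apply_moves", "data": {
  "targets": [
    {"delta_pos": [0.1, 0.3, 0], "rot": [0, 0, 0]},
    {"delta_pos": [0.1, 0.3, 0], "rot": [0, 0, 0]},
    {"delta_pos": [0, 0, 0], "rot": [0, 0, 0]},
    {"delta_pos": [-0.3, -0.6, 0], "rot": [0, 0, 0]},
    {"delta_pos": [0, -0.2, 1], "rot": [0, 0, 0]}
  ]
}}

```text
t: 15.83
tcp_pos: [0.594, -0.1504, 0.1281]
tcp_rot: [-0.144, 1.571, 0.145]
wrist_force: [-0.1, -0.5, -0.0]
finger_gap: -0.001
```

>>> {"op": "apply_moves", "data": {
  "targets": [
    {"delta_pos": [0, 0, 3], "rot": [0, 0, 0]},
    {"delta_pos": [0, 0, 4], "rot": [0, 0, 0]},
    {"delta_pos": [-2, 0, 3], "rot": [0, 0, 0]},
    {"delta_pos": [-2.5, 3, 1], "rot": [0, 0, 0]},
    {"delta_pos": [-2.5, 3, 0], "rot": [0, 0, 0]}
  ]
}}

```text
t: 16.25
tcp_pos: [0.5277, -0.0922, 0.2443]
tcp_rot: [-0.142, 1.559, 0.138]
wrist_force: [-0.4, 1.1, 0.8]
finger_gap: -0.001
```

>>> {"op": "apply_moves", "data": {
  "targets": [
    {"delta_pos": [-2, 3.5, 0], "rot": [0, 0, 0]},
    {"delta_pos": [-1, 3.5, 0], "rot": [0, 0, 0]},
    {"delta_pos": [-1, 3.5, 0], "rot": [0, 0, 0]},
    {"delta_pos": [0, 3.5, 0], "rot": [0, 0, 0]},
    {"delta_pos": [0, 3.5, 0], "rot": [0, 0, 0]}
  ]
}}

```text
t: 16.67
tcp_pos: [0.4855, 0.0859, 0.241]
tcp_rot: [-0.144, 1.565, 0.143]
wrist_force: [0.9, -0.1, 0.0]
finger_gap: -0.001
```

```bash
python3 - <<'E'
from h import *
tool()
T=zoom("top","t17.png",(240,110,440,260),4);S=zoom("side","side17.png",(260,160,420,280),5)
for q in ("needle_0","tweezers_0","dropper_bottle_1","petri_clean_1"): print(q,[np.round(d["location"]) for d in bot.place_of("top",q)[:1]],[np.round(d["location"]) for d in bot.place_of("side",q)[:1]])
f=lambda r,o,k,p:((proj(r,b2w(B,p))-o)*k).round(0).tolist()
for q in (1.4,1.5,1.6,1.7):
  for s in "lr":
    P=[heel(s,q,46),heel(s,q,57,.063)]; print(q,s,"top",f(T,[240,110],4,P),"side",f(S,[260,160],5,P))
print(f(T,[240,110],4,[[0,0,.045]]))
E
```

```text
t 16.67 tcp [0.4855 0.0859 0.241 ] x [ 0.001 -0.001 -1.   ] yaw(y) 1.754 F [ 0.9 -0.1  0. ] gap -0.001
needle_0 [array([285., 225.])] [array([379., 294.])]
tweezers_0 [array([393., 180.])] [array([380., 295.])]
dropper_bottle_1 [array([367., 136.])] [array([420., 260.])]
petri_clean_1 [array([348., 170.])] [array([330., 199.])]
1.4 l top [[344.0, 327.0], [361.0, 330.0]] side [[366.0, 304.0], [365.0, 297.0]]
1.4 r top [[421.0, 296.0], [416.0, 308.0]] side [[443.0, 364.0], [420.0, 340.0]]
1.5 l top [[347.0, 321.0], [364.0, 322.0]] side [[376.0, 305.0], [377.0, 298.0]]
1.5 r top [[414.0, 293.0], [408.0, 304.0]] side [[444.0, 357.0], [421.0, 332.0]]
1.6 l top [[349.0, 314.0], [366.0, 314.0]] side [[386.0, 305.0], [390.0, 298.0]]
1.6 r top [[408.0, 290.0], [400.0, 300.0]] side [[445.0, 351.0], [423.0, 324.0]]
1.7 l top [[350.0, 307.0], [368.0, 305.0]] side [[396.0, 305.0], [402.0, 298.0]]
1.7 r top [[402.0, 286.0], [392.0, 295.0]] side [[448.0, 344.0], [427.0, 316.0]]
[[384.0, 317.0]]
```

View pics/t17.png

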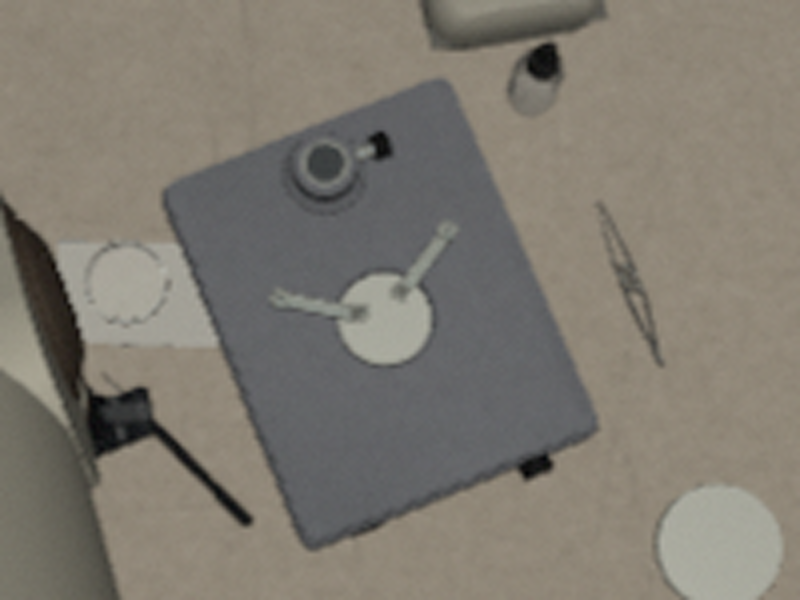

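View pics/side17.png

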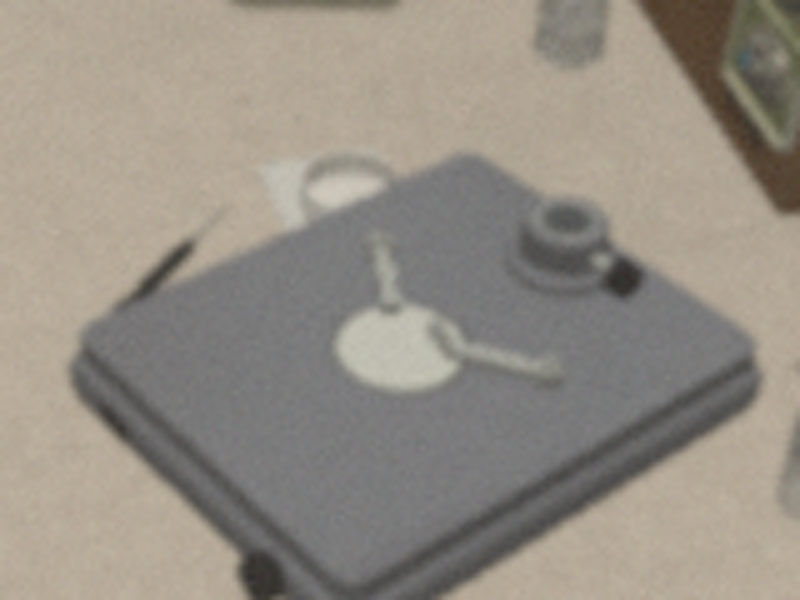

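```bash
python3 - <<'E'
from rig import bot
bot.hand_in()
E
```

```text
the job is handed in; nothing more can be done
```

The plate is in its recess and both spring clips lie over it; I handed the job in at about 17 s. I nudged the plate home with two half-open fingertips, then swung each clip round with the closed fingertips. `hand_in` gives no verdict, so this rests on my own last pictures.

- **Plate:** in the last top and side pictures it looks flush and centred in the recess. I judged its height only by eye.
- **Clips:** both are at about 1.6 rad, with the heels roughly 24 mm from the plate centre (the limit is 30 mm).
- **Robot:** it stood clear of everything, with the wrist force near zero.
- **Other things:** the tweezers, dropper bottle, petri dish and needle look unmoved in the pictures. The network's position readings for them only partly agree: it mistook the tweezers for the needle in the side view, and put the petri dish in the wrong place in the top view.

My first push at the left clip was a few millimetres too high. The fingertips rode up on the strip with about 4 N, so I backed off, lowered them and pushed again without trouble.

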